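# Lid the incubation box and hold it against the shaker's sprung stop for clamping

### The arm

A 6-joint arm with a two-finger parallel gripper is mounted at the origin on a cart in front of the work surface, level with it; the furniture and walls round the work are solid. World frame = base frame: x ahead of the robot, y to its left, z up, the work surface at z = 0. Lengths are in mm, angles in rad, forces in N, time in s.
With the tool pointing down it reaches from about 375 to 925 mm from the base axis. Payload 5.7 kg.
Tool frame: the origin (TCP) lies midway between the tips of the shut fingers; the grasp point (between the pads) lies 19 mm behind it (tcp_to_grasp is the distance from the TCP to the grasp point, in mm); z points along the fingers, y is the line along which they close (so a half turn about z gives the same grasp; the last joint's range is limited). The gripper opens to 88 mm and grips with 3 to 60 N. Pads are 20 mm wide; open, the fingers measure 115 mm over their backs; the gripper's body (75 mm by 178 mm) begins 61 mm behind the grasp point.
Start: joints at [1.092, 0.359, 1.51, -0, 1.272, -0.115], TCP at [213.487, 560.701, 222.623] pointing down, gripper open.
Joint ranges: [-2.97, 2.97], [-1.01, 2.36], [0.21, 2.38], [-0.96, 4.11], [0.2, 2.71], [-2.98, 2.98]. Speed limits (rad/s): [2.39, 2.39, 3.14, 3.14, 3.14, 3.14].

### API

Orientations are given as a rotation vector (axis times angle).
In Python, from plant import state, capture, camera_params, finish_job, tcp_to_grasp gives the robot as it stands.
- The arm moves only by the tool drive_tool, never from a script. Its arguments are lists of equal length, an entry for each row: "travel": the shift along the world's x, y, z scaled (see below), a list of three; "delta_rot": the turn, a rotation vector about the world's x, y, z scaled (see below), a list of three. A call has 1 to 12 rows; each row is the pose to reach, as a shift and turn from the pose commanded when the call began; what a row does not reach only later rows make up. The controller multiplies each number of a shift by 0.6 m and each number of a turn by 90 degrees. A row lasts 1/12 s, in which the tool goes at most 41.7 mm and 7.16 degrees, less where a joint would pass 70% of its speed; a pose out of reach is approached as far as the arm can. A call with a number of a shift or a turn outside -1 to 1 is refused whole. A call with a gripper value outside its range is refused whole. "grip" is the opening, from 0 (shut) to 1 (fully open), set as the call begins (left out, the last holds). The fingers move at their own pace and stop on an object; "force" is the grip in N (left out, the last holds). Time passes only in rows, so rows that repeat a pose let the fingers close. It gives the time, the measured TCP pose, the force, the opening and the grip force at its end, in the units of the state.
- state(): the state, without advancing time (a new reading comes with each control period).
- capture(name): name is "scene" or "top"; returns (picture, depth): 480x640x3 uint8, red, green, blue; 480x640 float32, mm along the optical axis (not along the pixel's ray), 0 where there is no reading.
- camera_params(name): a dict with "intrinsics" (3x3 intrinsics, pixels), "extrinsics" (4x4, takes a point from camera to world coordinates). Camera axes: x right, y down, z forward; pixel columns grow to the right and rows downward; lengths in mm; the calibration is good to about 2 mm. A picture is of the moment at which its call begins. camera_params takes no time and is no camera call.
- finish_job(): hands the job in; it is judged then, once.
The state is a dict: "t": time; "qpos": joint angles; "dq": joint speeds; "effort": joint torques, N m; "tcp_pos": TCP position; "ee_rot": TCP orientation; "wrist_force": force on the tool from outside, world axes, zero at the start; "torque": the same for the moment, N m; "width": finger opening in mm; "grasp_force": force on a finger pad.
Only numpy, scipy, OpenCV 4.12 (cv2) and the standard library are available. Lean on these libraries where they do the work, as an engineer would, in place of code of your own. Each camera call takes 0.05 s, during which the arm holds its last target. There are 200 camera calls.

### The job

Put the white press-in lid on the open box that stands on the orbital shaker and press it down until it snaps home and sits level on the rim. Then let go of the lid and push on the middle of the box's front wall, sliding the box back between the rails against the sprung back stop; keep pushing with a steady 10 to 12 N (the stop then gives about 4 mm; do not drive it to the end of its springs), and finish while still holding it there, so that a colleague can turn the two clamp dogs in front of the box. Leave the round rotor cover, the forceps and the timer where they are.

Things in the scene. Friction and masses are not known exactly. Their poses are not given: they have to be found in the camera images.
- shaker: low white orbital shaker with a 210 x 210 mm aluminium platform, fixed. Origin: centre of its underside, on the bench; x points from its control panel (robot side) to its back, y left, z up. On the platform two rails along x, 12 mm high, inner faces at y = +-63.5 mm, and at the back (x = 93 to 101 mm) a fixed plate 46 mm high.
- back_stop (a joint): travel of the sprung back stop, m: a rubber-faced plate 100 mm wide, 8 to 48 mm above the platform, sliding back along the shaker's +x on two spring pins. 0 = untouched (face at x = 58 mm in the shaker's frame), 0.012 = springs at their end. 2.5 N per mm: 4 mm is 10 N.
- stop_face (a point): centre of the back stop's rubber front face, 28 mm above the platform; moves with the stop; axes as the shaker's
- box: open grey plastic box (contents fixed), 90 (x) x 120 (y) x 60 mm high, walls 5 mm, 0.24 to 0.45 kg, loose on the platform between the rails (3.5 mm free each side), sliding easily (1 to 2 N), x axis nearly along the shaker's, 12 to 38 mm short of the stop. Origin: centre of its underside. Front wall's plain outer face at x = -45 mm. A snap bead runs inside both y walls, 8 mm below the rim.
- lid: white press-in lid, loose, 0.17 kg, at first flat on the bench, plug down. Origin: centre of the plug's underside. Plug 77 (x) x 104 (y) x 17 mm with sprung rubber lips; over it a plate 86 (x) x 116 (y) x 4 mm. Fits either way round, x along the box's x. Unpressed it stops about 9 mm proud; at about 10 to 15 N it snaps home and stays: plate on the rim, origin 43 mm above the box's origin.
- lid_handle (a point): middle of the lid's bar handle, 32 mm above the lid's origin; axes as the lid's. The bar is 14 mm thick (x), 60 mm long (y) and stands 22 mm above the plate (top 11 mm above this point).
- platform (a point): centre of the platform's flat top, 76 mm above the bench; axes as the shaker's. Two parked clamp dogs with black thumb knobs stand on the rails at x = -37 mm (turned in, their back faces would stop the box at 1.5 mm of stop travel), outside y = +-61 mm, up to 29 mm above the platform.
- rotor_cover: bystander: round aluminium centrifuge rotor cover, 109 mm across, 31 mm high with its black knob, lying flat. Origin: centre of its underside. It and the lid may have changed places.
- forceps: bystander: steel forceps 121 mm long, lying flat; origin: centre of its underside
- timer: bystander: white bench timer 64 x 68 x 18 mm; origin: centre of its underside

How it is judged (in metres and radians):
On the way, in this order (a step that is already met when the one before it is completed fails the run):
1. the lid is pressed home in the box, level on its rim (z of lid in the frame of box below 0.045 m and horizontal distance between lid and box below 0.006 m and angle between the z axis of lid and the z axis of box, either way round below 0.03 rad), for 0.2 s.
2. the lidded box is pressed back against the sprung stop (value of joint back_stop above 0.0016 m), for 0.3 s.
At the end, for the whole second after the job is handed in: The lid is home (within 2 mm) and level on the box, the hand off it; the hand presses on the box from in front, within 35 mm of the middle; the box is level, square to the rails (0.05 rad) and still, and keeps the sprung stop pushed in by 1.6 to 6.5 mm (4 to 16 N) (all of step 1 and z of lid in the frame of box above 0.041 m and value of joint back_stop between 0.0016 and 0.0065 m and contact force between any of the fingers, the arm and box above 4 N and contact force between the fingers and lid below 0.5 N and angle between the x axis of box and the x axis of shaker, either way round below 0.05 rad and angle between box's own z axis and vertical below 0.04 rad and z of box in the frame of shaker below 0.079 m and x of box in the frame of shaker below 0.022 m and linear speed of box below 0.01 m/s and x of the grasp point in the frame of box below -0.035 m and y of the grasp point in the frame of box between -0.035 and 0.035 m); the arm keeps its last pose, push and grip.
It fails at once if the stop's springs are driven to their end (value of joint back_stop above 0.0105 m).
It fails at once if the box is tipped (angle between box's own z axis and vertical above 0.25 rad).
It fails at once if the rotor cover, forceps or timer is moved (over 20 mm) (distance of any of rotor_cover, forceps, timer from where it was at the start of the episode above 0.02 m).
It also fails if it takes over 58 s, if anything falls off the work surface, if the arm or the gripper's body presses on something with over 40 N, if the wrist force passes 120 N, or if a joint passes its speed limit or range.

## Working session

There is one attempt and no reset: what is moved stays moved. The work goes in short steps, Python scripts to look and compute and a tool call to move; the robot and the scene stay as the last step left them, time stands still between calls to the robot, and variables do not carry over. Pictures are saved under pics/ and viewed, at most 10 in all, crops included, and the job is handed in when it is done.

Besides the shell and the picture viewer there is one more tool, called as name(argument=value, ...), one argument or row to a line, values as JSON. drive_tool: Moves the arm, as the interface text tells. Shifts and turns lie within -1 to 1; 1 stands for 0.6 m of shift or 90 degrees of turn. Its arguments: {"type":"object","properties":{"travel":{"type":"array"},"delta_rot":{"type":"array"},"grip":{"type":"number"},"force":{"type":"number"}},"required":["travel","delta_rot"]}

```bash
mkdir -p pics; python3 - <<'E'
from plant import *
import cv2,numpy as np
for n in("scene","top"):
    p,d=capture(n); cv2.imwrite(f"pics/{n}1.png",p[:,:,::-1]); np.save(f"{n}1.npy",d)
    c=camera_params(n); print(n,np.round(c["intrinsics"],1).tolist(),np.round(c["extrinsics"],3).tolist())
print(state(),tcp_to_grasp)
E
```

```text
scene [[537.6, 0.0, 321.8], [0.0, 537.6, 231.7], [0.0, 0.0, 1.0]] [[0.883, -0.198, 0.425, -54.034], [-0.469, -0.331, 0.819, -1125.548], [-0.021, -0.923, -0.385, 646.317], [0.0, 0.0, 0.0, 1.0]]
top [[613.1, 0.0, 317.5], [0.0, 613.1, 237.5], [0.0, 0.0, 1.0]] [[-0.01, -0.992, 0.128, 369.076], [-1.0, 0.011, 0.009, 11.64], [-0.011, -0.128, -0.992, 1449.704], [0.0, 0.0, 0.0, 1.0]]
{'t': 0.1, 'qpos': array([ 1.09185825e+00,  3.59434647e-01,  1.51130368e+00, -2.43334505e-05,
        1.27255920e+00, -1.15110605e-01]), 'dq': array([ 1.50989715e-03, -7.58062418e-05, -1.03287315e-03, -7.47963585e-04,
       -8.55659272e-04, -2.14880460e-03]), 'effort': array([ 2.06251625e-04, -5.16355991e+01, -2.71406221e+01,  6.78154919e-02,
        2.76151614e-02, -6.54206502e-06]), 'tcp_pos': array([213.23857538, 560.14844013, 221.90050424]), 'ee_rot': array([-5.68254490e-01, -3.08928623e+00,  2.57104251e-03]), 'wrist_force': array([-0.32183709, -0.02638417,  0.42626869]), 'torque': array([-0.02632979,  0.06023303, -0.02866623]), 'grasp_force': 0.0, 'width': 87.97400039963021} 18.700000000000003
```

View pics/scene1.png

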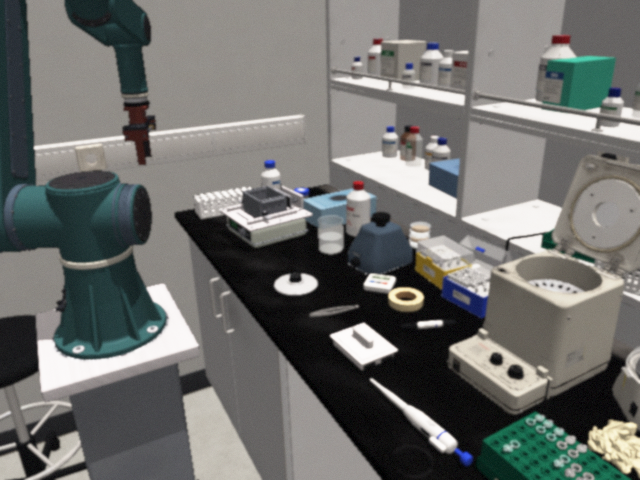

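View pics/top1.png

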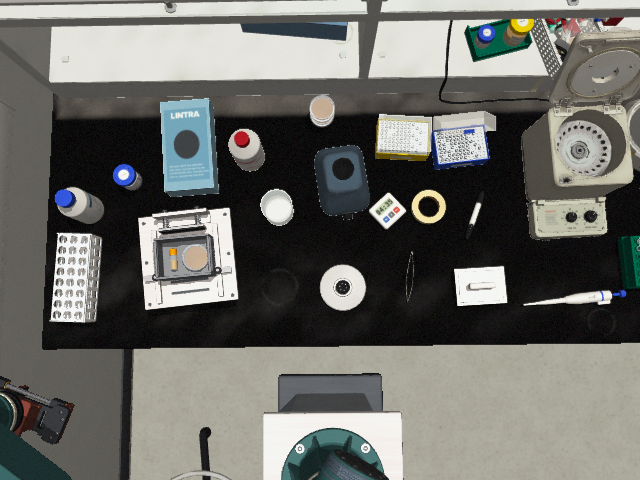

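The scene shows the shaker with the box at the far left, top view about (185,258), and the lid at top (481,286). The rotor cover is at (342,288), the forceps at (410,277) and the timer at (387,211). I'll enlarge the shaker and the lid next.

```bash
cat > h.py <<'E'
import numpy as np
from plant import camera_params
def px2w(n,u,v,z):
    "pixel -> world point on the plane at height z"
    c=camera_params(n);K=np.array(c["intrinsics"]);E=np.array(c["extrinsics"])
    r=E[:3,:3]@np.linalg.solve(K,[u,v,1]);o=E[:3,3]
    return o+r*(z-o[2])/r[2]
def cloud(n,d):
    c=camera_params(n);K=np.array(c["intrinsics"]);E=np.array(c["extrinsics"])
    v,u=np.mgrid[:480,:640];P=np.stack([(u-K[0,2])/K[0,0]*d,(v-K[1,2])/K[1,1]*d,d],-1)
    return P@E[:3,:3].T+E[:3,3]
E
python3 - <<'E'
import cv2,numpy as np
from h import *
p=cv2.imread("pics/top1.png");d=np.load("top1.npy")
a=p[202:314,128:248];cv2.imwrite("pics/shk.png",cv2.resize(a,None,fx=5,fy=5,interpolation=cv2.INTER_CUBIC))
b=p[255:317,440:520];cv2.imwrite("pics/lid.png",cv2.resize(b,None,fx=8,fy=8,interpolation=cv2.INTER_CUBIC))
P=cloud("top",d)
def rect(z0,z1,w):
    m=np.zeros((480,640),bool);m[w[1]:w[3],w[0]:w[2]]=1
    m&=(P[...,2]>z0)&(P[...,2]<z1)
    q=P[m][:,:2].astype(np.float32); 
    print(z0,len(q),np.round(q.mean(0),1),cv2.minAreaRect(q),P[m][:,2].mean())
w=(440,255,520,317)
rect(12,28,w);rect(33,60,w)
w=(128,202,248,314)
rect(60,84,w);rect(128,150,w);rect(113,127,w)
np.set_printoptions(linewidth=250)
print(P[205:312:4,130:246:5,2].round().astype(int))
E
```

```text
12 1620 [ 436.6 -350. ] ((437.2008056640625, -350.8511657714844), (86.21431732177734, 117.04109191894531), 2.9915390014648438) 22.373720032473898
33 163 [ 437.  -349.3] ((436.7597351074219, -350.5142517089844), (56.63252639770508, 28.88111686706543), 73.23104858398438) 42.410618968515976
60 5284 [493.  316.3] ((504.49847412109375, 319.230224609375), (211.4142303466797, 211.78085327148438), 5.976662635803223) 76.88628131321498
128 614 [503.  316.6] ((512.972900390625, 318.0198669433594), (112.17829895019531, 127.11576843261719), 4.966822624206543) 134.63719478934178
113 558 [565.  328.3] ((532.599609375, 319.1752014160156), (156.30340576171875, 120.91941833496094), 8.103004455566406) 121.01632370473955
[[  -2    2    0    0   -2    4    1    0    3    2    1    6    1   -3    4    7    2    7   -6   -4   -1   -1    1    3]
 [   4   -1    0   -1   -1   -5    1    3    0   -1   -1    4    3  121  120  126    1   72   76   77    5   -2   -3    3]
 [   6    1   -3   -2   -2    4  123  123  127  124  117  124  115  113  100  104   74   79   74   70   -5   -1   -2   -4]
 [  -3   -4   -6   7
[... 2232 characters left out ...]
 80   76   80   77   77   75   82   73   75   78   78   87   74   79   81   -1    2]
 [  -3    2    0   74   73   75   82   75   78   73   75   77   74   75   78   72   75   75   83   78   74   77    1    0]
 [  -5    1   -1   77   70   78   91   77   76   76   81   74   75   79   78   77   75   76   81   77   73   74   -1    1]
 [   3    4 1450   74   77   78   85   82   77   78   80   77   71   80   76   79   73   78   76    2    1   -1   -3    3]
 [   4    1    4   76   76   84   74   74   85   78   73   78    2    1    5   -4    2   -2    1    0    1    3   -1   -3]
 [  -1    2   -2   72   77    5   -4   -3   -3   -2   -3    5    0   -2    1   -8   -5    2    3   -3   -1    3   -2    1]]
```

View pics/shk.png

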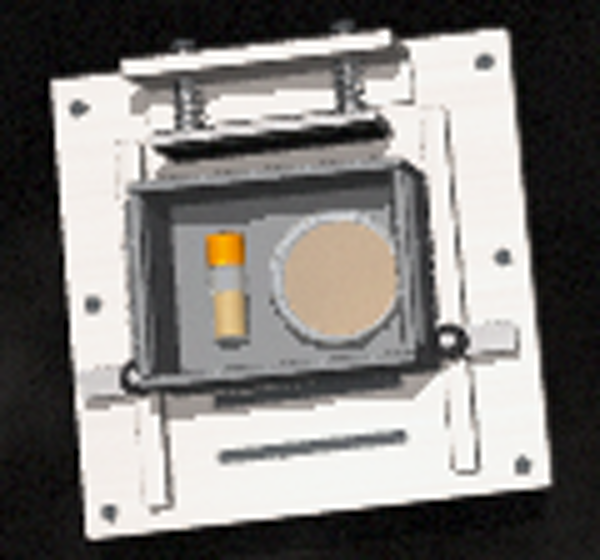

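View pics/lid.png

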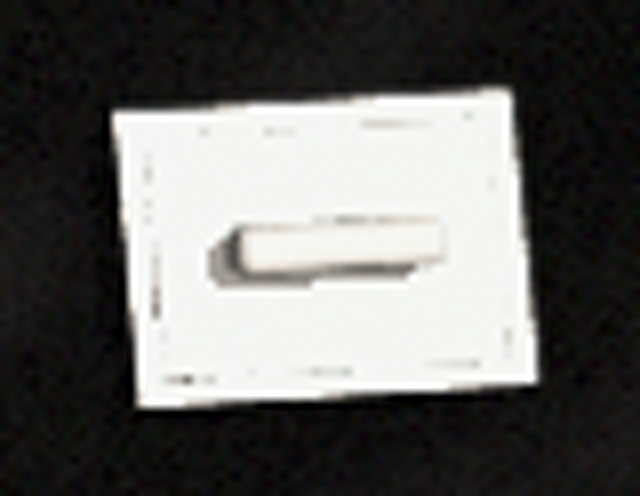

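Enlarged, the lid plate's corners are at crop (112,112), (512,88), (540,384) and (137,408). The box rim's outer corners are near (130,188), (403,162), (418,368) and (140,390). The platform's corners are (52,78), (507,28), (551,487) and (88,540).

```bash
cat >> h.py <<'E'
def quad(pts,f,off,z,n="top"):
    "corners order: back-left, back-right, front-right, front-left (crop px)"
    W=np.array([px2w(n,(a+.5)/f-.5+off[0],(b+.5)/f-.5+off[1],z)[:2] for a,b in pts])
    y=(W[0]+W[3]-W[1]-W[2])/2; x=(W[0]+W[1]-W[2]-W[3])/2
    print("c",W.mean(0).round(1),"len x,y",np.linalg.norm(x).round(1),np.linalg.norm(y).round(1),
     "yaw from x,y (deg)",np.degrees([np.arctan2(x[1],x[0]),np.arctan2(-y[0],y[1])]).round(2))
    return W
E
python3 - <<'E'
from h import *
from scipy.spatial.transform import Rotation as R
print("lid");quad([(112,112),(512,88),(540,384),(137,408)],8,(440,255),21)
print("handle");quad([(240,226),(442,218),(446,262),(240,272)],8,(440,255),43)
print("box");quad([(130,188),(403,162),(418,368),(140,390)],5,(128,202),136)
print("plat");quad([(52,78),(507,28),(551,487),(88,540)],5,(128,202),76)
print(R.from_rotvec([-.568254,-3.08929,.00257]).as_matrix().round(3))
E
```

```text
lid
c [ 437.3 -351. ] len x,y 85.8 116.5 yaw from x,y (deg) [2.61 2.82]
handle
c [ 437.1 -350.2] len x,y 12.8 58.2 yaw from x,y (deg) [0.01 1.92]
box
c [500.1 316.6] len x,y 88.7 119.3 yaw from x,y (deg) [4.54 4.37]
plat
c [503.9 318.5] len x,y 209.9 208.1 yaw from x,y (deg) [5.93 5.8 ]
[[-0.935  0.356 -0.001]
 [ 0.356  0.935 -0.002]
 [ 0.    -0.002 -1.   ]]
```

drive_tool(
  travel=[
    [0.07, -0.01, 0.04],
    [0.13, -0.03, 0.06],
    [0.19, -0.06, 0.06],
    [0.25, -0.1, 0.06],
    [0.31, -0.14, 0.06],
    [0.36, -0.19, 0.06],
    [0.4, -0.24, 0.06],
    [0.43, -0.3, 0.06],
    [0.46, -0.36, 0.06],
    [0.48, -0.42, 0.06],
    [0.5, -0.49, 0.06],
    [0.51, -0.55, 0.06],
  ],
  delta_rot=[
    [0, 0, -0.06],
    [0, 0, -0.12],
    [0, 0, -0.18],
    [0, 0, -0.24],
    [0, 0, -0.3],
    [0, 0, -0.36],
    [0, 0, -0.42],
    [0, 0, -0.48],
    [0, 0, -0.54],
    [0, 0, -0.6],
    [0, 0, -0.66],
    [0, 0, -0.739],
  ],
  grip=0.45,
  force=30,
)

```text
t: 1.1
tcp_pos: [520.3, 228.5, 258.1]
ee_rot: [2.175, 2.267, -0.001]
wrist_force: [0.2, -1.0, -0.7]
width: 39.6
grasp_force: 0.0
```

drive_tool(
  travel=[
    [0, -0.06, 0],
    [0, -0.12, 0],
    [0, -0.18, 0],
    [0, -0.25, 0],
    [-0.01, -0.31, 0],
    [-0.02, -0.38, 0],
    [-0.03, -0.44, 0],
    [-0.05, -0.51, 0],
    [-0.07, -0.57, 0],
    [-0.09, -0.64, 0],
    [-0.1, -0.7, 0],
    [-0.12, -0.77, 0],
  ],
  delta_rot=[
    [0, 0, 0],
    [0, 0, 0],
    [0, 0, 0],
    [0, 0, 0],
    [0, 0, 0],
    [0, 0, 0],
    [0, 0, 0],
    [0, 0, 0],
    [0, 0, 0],
    [0, 0, 0],
    [0, 0, 0],
    [0, 0, 0],
  ],
)

```text
t: 2.1
tcp_pos: [447.4, -230.9, 258.5]
ee_rot: [-2.169, -2.272, -0.001]
wrist_force: [1.1, -0.2, -0.6]
width: 39.5
grasp_force: 0.0
```

drive_tool(
  travel=[
    [-0.01, -0.06, -0.05],
    [-0.01, -0.12, -0.09],
    [-0.016, -0.17, -0.12],
    [-0.016, -0.2, -0.16],
    [-0.016, -0.2, -0.21],
    [-0.016, -0.2, -0.25],
    [-0.016, -0.2, -0.28],
    [-0.016, -0.2, -0.28],
    [-0.016, -0.2, -0.28],
  ],
  delta_rot=[
    [0, 0, 0],
    [0, 0, 0],
    [0, 0, 0],
    [0, 0, 0],
    [0, 0, 0],
    [0, 0, 0],
    [0, 0, 0],
    [0, 0, 0],
    [0, 0, 0],
  ],
)

```text
t: 2.85
tcp_pos: [437.6, -348.6, 89.7]
ee_rot: [-2.168, -2.27, -0.0]
wrist_force: [-0.1, 0.2, 0.1]
width: 39.6
grasp_force: 0.0
```

drive_tool(
  travel=[
    [0, -0.004, -0.04],
    [0, -0.004, -0.08],
    [0, -0.004, -0.1],
    [0, -0.004, -0.109],
    [0, -0.004, -0.109],
    [0, -0.004, -0.109],
  ],
  delta_rot=[
    [0, 0, 0],
    [0, 0, 0],
    [0, 0, 0],
    [0, 0, 0],
    [0, 0, 0],
    [0, 0, 0],
  ],
)

```text
t: 3.35
tcp_pos: [439.2, -352.4, 26.5]
ee_rot: [2.168, 2.271, -0.0]
wrist_force: [-0.2, 0.2, 0.3]
width: 39.2
grasp_force: 0.0
```

drive_tool(
  travel=[
    [0, 0, 0],
    [0, 0, 0],
    [0, 0, 0],
    [0, 0, 0],
    [0, 0, 0],
    [0, 0, 0],
  ],
  delta_rot=[
    [0, 0, 0],
    [0, 0, 0],
    [0, 0, 0],
    [0, 0, 0],
    [0, 0, 0],
    [0, 0, 0],
  ],
  grip=0,
  force=40,
)

```text
t: 3.85
tcp_pos: [438.5, -351.9, 25.8]
ee_rot: [2.169, 2.272, -0.0]
wrist_force: [-1.1, 0.6, 5.8]
width: 13.7
grasp_force: 40.0
```

drive_tool(
  travel=[
    [0, 0, 0.04],
    [0, 0, 0.1],
    [0, 0, 0.16],
    [0, 0.01, 0.22],
    [0.02, 0.03, 0.28],
    [0.04, 0.08, 0.33],
    [0.06, 0.14, 0.36],
    [0.08, 0.2, 0.38],
    [0.09, 0.26, 0.38],
    [0.1, 0.32, 0.38],
    [0.11, 0.38, 0.38],
    [0.12, 0.44, 0.38],
  ],
  delta_rot=[
    [0, 0, 0],
    [0, 0, 0],
    [0, 0, 0],
    [0, 0, 0],
    [0, 0, 0],
    [0, 0, 0],
    [0, 0, 0],
    [0, 0, 0.02],
    [0, 0, 0.02],
    [0, 0, 0.02],
    [0, 0, 0.02],
    [0, 0, 0.02],
  ],
)

```text
t: 4.85
tcp_pos: [510.1, -85.8, 253.0]
ee_rot: [-2.133, -2.305, 0.0]
wrist_force: [1.5, -0.9, -1.8]
width: 13.8
grasp_force: 40.0
```

drive_tool(
  travel=[
    [0, 0.06, 0],
    [0, 0.12, 0],
    [0, 0.18, 0],
    [0, 0.24, 0],
    [0, 0.3, 0],
    [0, 0.36, 0],
    [0, 0.42, 0],
    [0, 0.48, 0],
    [0, 0.54, 0],
    [0, 0.58, 0],
    [0, 0.58, 0],
    [0, 0.58, 0],
  ],
  delta_rot=[
    [0, 0, 0],
    [0, 0, 0],
    [0, 0, 0],
    [0, 0, 0],
    [0, 0, 0],
    [0, 0, 0],
    [0, 0, 0],
    [0, 0, 0],
    [0, 0, 0],
    [0, 0, 0],
    [0, 0, 0],
    [0, 0, 0],
  ],
)

```text
t: 5.85
tcp_pos: [509.8, 261.2, 252.5]
ee_rot: [-2.13, -2.308, 0.002]
wrist_force: [-0.4, -0.7, -1.4]
width: 13.9
grasp_force: 40.0
```

drive_tool(
  travel=[
    [-0.01, 0.05, 0],
    [-0.0155, 0.091, -0.04],
    [-0.0155, 0.091, -0.08],
    [-0.0155, 0.091, -0.1],
    [-0.0155, 0.091, -0.1],
    [-0.0155, 0.091, -0.1],
  ],
  delta_rot=[
    [0, 0, 0],
    [0, 0, 0],
    [0, 0, 0],
    [0, 0, 0],
    [0, 0, 0],
    [0, 0, 0],
  ],
)

```text
t: 6.35
tcp_pos: [500.7, 313.4, 192.6]
ee_rot: [-2.134, -2.304, 0.004]
wrist_force: [-0.0, -0.2, -1.4]
width: 13.9
grasp_force: 40.0
```

```bash
python3 - <<'E'
from plant import *
import cv2,numpy as np
s,_=capture("scene");t,_=capture("top")
a=cv2.resize(t[190:320,120:250],(400,400),interpolation=cv2.INTER_CUBIC)
# scene crop
b=cv2.resize(s[150:250,210:310],(400,400),interpolation=cv2.INTER_CUBIC)
cv2.imwrite("pics/held.png",np.hstack([a,b])[:,:,::-1]);cv2.imwrite("pics/top2.png",t[:,:,::-1])
for i in range(3):
    q=state();print(q["t"],q["tcp_pos"].round(2),q["ee_rot"].round(3),q["wrist_force"].round(1));capture("top")
E
```

```text
6.45 [502.06 314.15 194.25] [2.135e+00 2.304e+00 2.000e-03] [ 0.6  0.4 -2.7]
6.5 [502.23 314.43 194.56] [2.134 2.304 0.003] [-0.5  0.4 -0.2]
6.55 [502.23 314.58 194.64] [2.134 2.304 0.003] [-0.3  0.1 -1.7]
```

View pics/held.png

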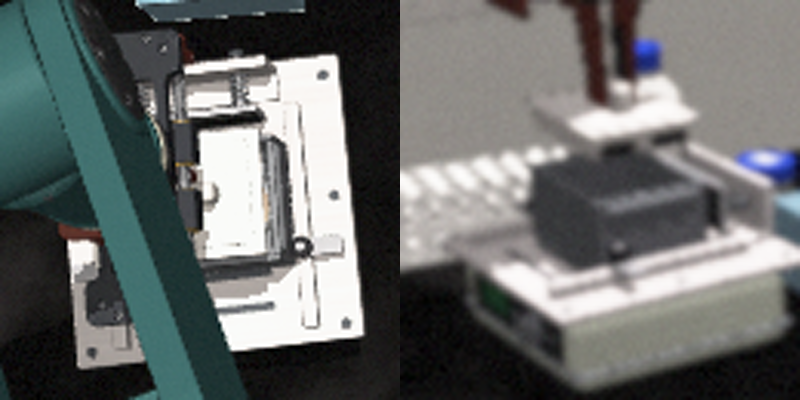

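The lid is held level above the box. In the left crop its right edge runs from about (262,125) to (265,258). I'll enlarge that part.

```bash
python3 - <<'E'
import cv2
t=cv2.imread("pics/top2.png")
cv2.imwrite("pics/held2.png",cv2.resize(t[220:290,170:240],None,fx=8,fy=8,interpolation=cv2.INTER_CUBIC))
E
```

```text
(no output)
```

View pics/held2.png

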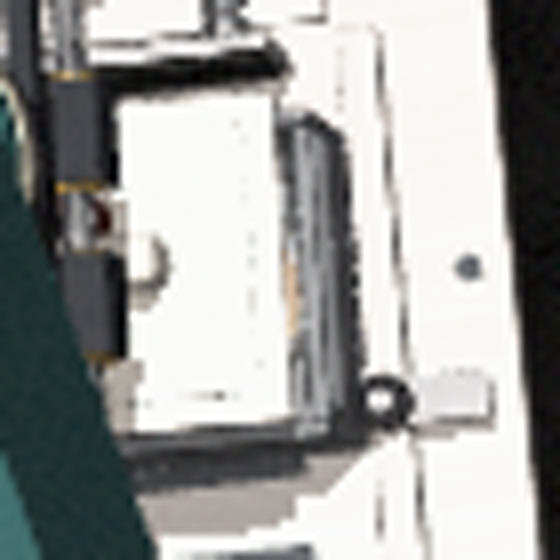

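The lid plate's right-back corner is at crop (275,95) and its right-front corner at (300,420).

```bash
python3 - <<'E'
from h import *
z=189.5
A=px2w("top",275.5/8-.5+170,95.5/8-.5+220,z)[:2];B=px2w("top",300.5/8-.5+170,420/8-.5+220,z)[:2]
C=px2w("top",135.5/8-.5+170,432/8-.5+220,z)[:2]
for y in (0,4.5):
  pass
x=A-B;f=C-B
print(A,B,np.linalg.norm(x),np.degrees(np.arctan2(x[1],x[0])),np.degrees(np.arctan2(-f[0],f[1])))
a=np.radians(4.4);print("lid centre",(A+B)/2+58*np.array([-np.sin(a),np.cos(a)]))
E
```

```text
[547.44025414 259.7389581 ] [462.91441978 252.11193218] 84.86924177357065 5.156011178347554 3.548611410581691
lid centre [500.72763333 313.75450477]
```

drive_tool(
  travel=[
    [-0.002, 0.004, 0],
    [-0.002, 0.004, -0.02],
    [-0.002, 0.004, -0.04],
    [-0.002, 0.004, -0.051],
    [-0.002, 0.004, -0.051],
    [-0.002, 0.004, -0.051],
    [-0.002, 0.004, -0.051],
  ],
  delta_rot=[
    [0, 0, 0],
    [0, 0, 0],
    [0, 0, 0],
    [0, 0, 0],
    [0, 0, 0],
    [0, 0, 0],
    [0, 0, 0],
  ],
)

```text
t: 7.18
tcp_pos: [500.1, 317.4, 163.1]
ee_rot: [2.134, 2.306, 0.001]
wrist_force: [0.3, 0.0, -1.4]
width: 13.6
grasp_force: 40.0
```

drive_tool(
  travel=[
    [0, 0, -0.005],
    [0, 0, -0.01],
    [0, 0, -0.014],
    [0, 0, -0.014],
    [0, 0, -0.014],
    [0, 0, -0.014],
  ],
  delta_rot=[
    [0, 0, 0],
    [0, 0, 0],
    [0, 0, 0],
    [0, 0, 0],
    [0, 0, 0],
    [0, 0, 0],
  ],
)

```text
t: 7.68
tcp_pos: [500.3, 317.3, 154.3]
ee_rot: [2.134, 2.306, 0.001]
wrist_force: [1.2, -0.3, 0.6]
width: 13.4
grasp_force: 39.9
```

drive_tool(
  travel=[
    [0, 0, -0.003],
    [0, 0, -0.006],
    [0, 0, -0.009],
    [0, 0, -0.009],
    [0, 0, -0.009],
  ],
  delta_rot=[
    [0, 0, 0],
    [0, 0, 0],
    [0, 0, 0],
    [0, 0, 0],
    [0, 0, 0],
  ],
)

```text
t: 8.1
tcp_pos: [500.6, 317.4, 149.9]
ee_rot: [2.133, 2.305, 0.002]
wrist_force: [0.5, -1.2, 7.1]
width: 13.9
grasp_force: 39.9
```

drive_tool(
  travel=[
    [0, 0, -0.002],
    [0, 0, -0.004],
    [0, 0, -0.006],
    [0, 0, -0.006],
    [0, 0, -0.006],
  ],
  delta_rot=[
    [0, 0, 0],
    [0, 0, 0],
    [0, 0, 0],
    [0, 0, 0],
    [0, 0, 0],
  ],
)

```text
t: 8.52
tcp_pos: [499.7, 317.2, 144.9]
ee_rot: [-2.133, -2.306, 0.001]
wrist_force: [1.0, -0.3, -1.3]
width: 13.5
grasp_force: 39.9
```

drive_tool(
  travel=[
    [0, 0, -0.002],
    [0, 0, -0.004],
    [0, 0, -0.006],
    [0, 0, -0.006],
  ],
  delta_rot=[
    [0, 0, 0],
    [0, 0, 0],
    [0, 0, 0],
    [0, 0, 0],
  ],
)

```text
t: 8.85
tcp_pos: [499.6, 317.3, 144.5]
ee_rot: [2.133, 2.306, 0.001]
wrist_force: [-7.0, -4.7, 24.7]
width: 13.5
grasp_force: 40.0
```

drive_tool(
  travel=[
    [0, 0, 0.003],
    [0, 0, 0.005],
    [0, 0, 0.005],
    [0, 0, 0.005],
  ],
  delta_rot=[
    [0, 0, 0],
    [0, 0, 0],
    [0, 0, 0],
    [0, 0, 0],
  ],
)

```text
t: 9.18
tcp_pos: [499.3, 317.2, 144.6]
ee_rot: [-2.133, -2.305, 0.002]
wrist_force: [-2.5, -1.3, 5.7]
width: 13.8
grasp_force: 40.0
```

drive_tool(
  travel=[
    [0, 0, 0],
    [0, 0, 0],
    [0, 0, 0],
    [0, 0, 0],
  ],
  delta_rot=[
    [0, 0, 0],
    [0, 0, 0],
    [0, 0, 0],
    [0, 0, 0],
  ],
  grip=0.4,
)

```text
t: 9.52
tcp_pos: [499.9, 317.2, 144.2]
ee_rot: [-2.133, -2.306, 0.001]
wrist_force: [0.3, -0.9, 0.2]
width: 34.4
grasp_force: 0.0
```

drive_tool(
  travel=[
    [0, 0, 0.03],
    [0, 0, 0.08],
    [0, 0, 0.13],
    [0, 0, 0.13],
    [0, 0, 0.13],
  ],
  delta_rot=[
    [0, 0, 0],
    [0, 0, 0],
    [0, 0, 0],
    [0, 0, 0],
    [0, 0, 0],
  ],
)

```text
t: 9.93
tcp_pos: [501.3, 317.9, 224.4]
ee_rot: [2.133, 2.305, 0.006]
wrist_force: [-0.5, -0.7, -0.6]
width: 35.0
grasp_force: 0.0
```

drive_tool(
  travel=[
    [-0.03, -0.003, 0],
    [-0.07, -0.007, 0],
    [-0.11, -0.012, 0],
    [-0.13, -0.0127, 0],
    [-0.13, -0.0127, 0],
    [-0.13, -0.0127, 0],
    [-0.13, -0.0127, 0],
    [-0.13, -0.0127, 0],
    [-0.13, -0.0127, 0],
    [-0.13, -0.0127, 0],
    [-0.13, -0.0127, 0],
    [-0.13, -0.0127, 0],
  ],
  delta_rot=[
    [0, 0, 0.07],
    [0, 0, 0.14],
    [0, 0, 0.21],
    [0, 0, 0.28],
    [0, 0, 0.35],
    [0, 0, 0.42],
    [0, 0, 0.49],
    [0, 0, 0.56],
    [0, 0, 0.63],
    [0, 0, 0.7],
    [0, 0, 0.77],
    [0, 0, 0.84],
  ],
  grip=0,
)

```text
t: 10.93
tcp_pos: [420.9, 309.0, 220.8]
ee_rot: [-0.264, -3.128, 0.003]
wrist_force: [-0.4, -0.2, 0.2]
width: 0.7
grasp_force: 0.0
```

drive_tool(
  travel=[
    [0, 0, 0],
    [0, 0, 0],
    [0, 0, 0],
    [0, 0, 0],
    [0, 0, 0],
  ],
  delta_rot=[
    [0, 0, 0.07],
    [0, 0, 0.14],
    [0, 0, 0.177],
    [0, 0, 0.177],
    [0, 0, 0.177],
  ],
)

```text
t: 11.35
tcp_pos: [421.2, 309.2, 221.3]
ee_rot: [0.16, -3.135, 0.002]
wrist_force: [-1.0, -0.9, 0.0]
width: 0.7
grasp_force: 0.0
```

```bash
python3 - <<'E'
from plant import *
import cv2,numpy as np
s,_=capture("scene");t,_=capture("top")
a=cv2.resize(t[202:314,128:248],(429,400),interpolation=cv2.INTER_CUBIC)
b=cv2.resize(s[140:240,210:302],(368,400),interpolation=cv2.INTER_CUBIC)
cv2.imwrite("pics/lidded.png",np.hstack([a,b])[:,:,::-1]);cv2.imwrite("pics/top3.png",t[:,:,::-1])
q=state();print(q["t"],q["tcp_pos"].round(2),q["ee_rot"].round(3),q["wrist_force"].round(1),q["qpos"].round(2),q["width"])
E
```

```text
11.45 [421.49 309.37 221.84] [ 1.610e-01 -3.136e+00  1.000e-03] [0.2 0.1 0.3] [ 0.5   0.25  1.67 -0.    1.22 -1.17] 0.49484094572594456
```

View pics/lidded.png

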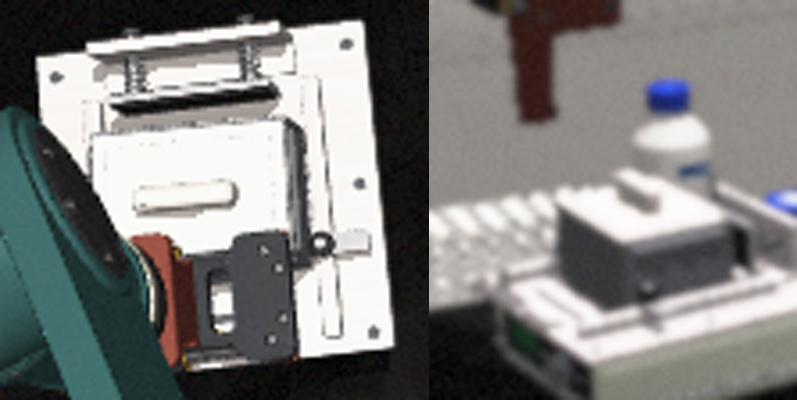

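The lid sits level on the box, and the gripper is in front and clear of it. Next I lower it, tilting slightly so the tips touch first.

drive_tool(
  travel=[
    [0, 0, -0.05],
    [0, 0, -0.1],
    [0, 0, -0.15],
    [0, 0, -0.18],
    [0, 0, -0.2],
    [0, 0, -0.2],
    [0, 0, -0.2],
  ],
  delta_rot=[
    [0.005, -0.05, 0],
    [0.005, -0.05, 0],
    [0.005, -0.05, 0],
    [0.005, -0.05, 0],
    [0.005, -0.05, 0],
    [0.005, -0.05, 0],
    [0.005, -0.05, 0],
  ],
)

```text
t: 12.03
tcp_pos: [421.5, 309.4, 102.1]
ee_rot: [-0.158, 3.06, 0.004]
wrist_force: [0.5, 0.2, -0.2]
width: 0.5
grasp_force: 0.0
```

drive_tool(
  travel=[
    [0.005, 0.0005, 0],
    [0.01, 0.001, 0],
    [0.015, 0.0015, 0],
    [0.02, 0.002, 0],
    [0.025, 0.0025, 0],
    [0.03, 0.003, 0],
    [0.035, 0.0035, 0],
    [0.04, 0.004, 0],
    [0.045, 0.0045, 0],
    [0.045, 0.0045, 0],
  ],
  delta_rot=[
    [0, 0, 0],
    [0, 0, 0],
    [0, 0, 0],
    [0, 0, 0],
    [0, 0, 0],
    [0, 0, 0],
    [0, 0, 0],
    [0, 0, 0],
    [0, 0, 0],
    [0, 0, 0],
  ],
)

```text
t: 12.87
tcp_pos: [449.2, 312.2, 102.5]
ee_rot: [-0.159, 3.059, 0.005]
wrist_force: [-0.2, -0.3, -0.2]
width: 0.7
grasp_force: 0.3
```

drive_tool(
  travel=[
    [0.003, 0.0003, 0],
    [0.006, 0.0006, 0],
    [0.009, 0.0009, 0],
    [0.012, 0.0012, 0],
    [0.015, 0.0015, 0],
    [0.015, 0.0015, 0],
  ],
  delta_rot=[
    [0, 0, 0],
    [0, 0, 0],
    [0, 0, 0],
    [0, 0, 0],
    [0, 0, 0],
    [0, 0, 0],
  ],
)

```text
t: 13.37
tcp_pos: [458.5, 313.3, 102.6]
ee_rot: [-0.16, 3.058, 0.006]
wrist_force: [-0.4, -0.1, -0.1]
width: 0.4
grasp_force: 0.3
```

```bash
python3 - <<'E'
from plant import *
import numpy as np
F=[]
for i in range(4): capture("top");q=state();F.append(q["wrist_force"]);print(q["t"],q["tcp_pos"].round(2))
print(np.mean(F,0))
E
```

```text
13.4167 [458.52 313.35 102.65]
13.4667 [458.46 313.37 102.71]
13.5167 [458.44 313.4  102.75]
13.5667 [458.44 313.44 102.82]
[-0.41485673 -0.36118264  0.41095228]
```

drive_tool(
  travel=[
    [0.002, 0.0002, 0],
    [0.004, 0.0004, 0],
    [0.006, 0.0006, 0],
    [0.008, 0.0008, 0],
    [0.008, 0.0008, 0],
    [0.008, 0.0008, 0],
  ],
  delta_rot=[
    [0, 0, 0],
    [0, 0, 0],
    [0, 0, 0],
    [0, 0, 0],
    [0, 0, 0],
    [0, 0, 0],
  ],
)

```text
t: 14.07
tcp_pos: [462.1, 313.6, 102.5]
ee_rot: [-0.16, 3.06, 0.005]
wrist_force: [-4.2, 0.5, 3.5]
width: 0.4
grasp_force: 2.5
```

```bash
cat > f.py <<'E'
from plant import *
import numpy as np
F=[]
for i in range(6): capture("top");q=state();F.append(q["wrist_force"])
print(q["t"],q["tcp_pos"].round(2),q["ee_rot"].round(3),np.mean(F,0).round(2),np.std(F,0).round(2))
E
python3 f.py
```

```text
14.3667 [462.12 313.61 102.56] [-0.16   3.06   0.005] [-4.77  0.18  3.89] [0.2  0.44 0.41]
```

drive_tool(
  travel=[
    [0.001, 0.0001, 0],
    [0.002, 0.0002, 0],
    [0.003, 0.0003, 0],
    [0.004, 0.0004, 0],
    [0.004, 0.0004, 0],
    [0.004, 0.0004, 0],
  ],
  delta_rot=[
    [0, 0, 0],
    [0, 0, 0],
    [0, 0, 0],
    [0, 0, 0],
    [0, 0, 0],
    [0, 0, 0],
  ],
)

```text
t: 14.87
tcp_pos: [463.2, 313.7, 102.3]
ee_rot: [-0.16, 3.062, 0.005]
wrist_force: [-8.9, 0.7, 6.6]
width: 0.0
grasp_force: 4.1
```

```bash
python3 f.py
```

```text
15.1667 [463.18 313.66 102.34] [-0.16   3.062  0.005] [-8.31  0.57  5.98] [0.44 0.38 0.44]
```

drive_tool(
  travel=[
    [0.001, 0.0001, 0.001],
    [0.002, 0.0002, 0.001],
    [0.003, 0.0003, 0.001],
    [0.003, 0.0003, 0.001],
    [0.003, 0.0003, 0.001],
    [0.003, 0.0003, 0.001],
  ],
  delta_rot=[
    [0, 0, 0],
    [0, 0, 0],
    [0, 0, 0],
    [0, 0, 0],
    [0, 0, 0],
    [0, 0, 0],
  ],
)

```text
t: 15.67
tcp_pos: [463.9, 313.7, 102.4]
ee_rot: [-0.159, 3.064, 0.004]
wrist_force: [-9.0, 1.9, 3.6]
width: 0.4
grasp_force: 4.7
```

```bash
python3 f.py; python3 - <<'E'
from plant import *
import cv2,numpy as np
s,_=capture("scene");t,_=capture("top")
a=cv2.resize(t[202:314,128:248],(429,400),interpolation=cv2.INTER_CUBIC)
b=cv2.resize(s[150:250,210:302],(368,400),interpolation=cv2.INTER_CUBIC)
cv2.imwrite("pics/push.png",np.hstack([a,b])[:,:,::-1])
E
```

```text
15.9667 [463.93 313.74 102.38] [-0.159  3.064  0.005] [-9.71  1.38  3.98] [0.37 0.53 0.31]
```

View pics/push.png

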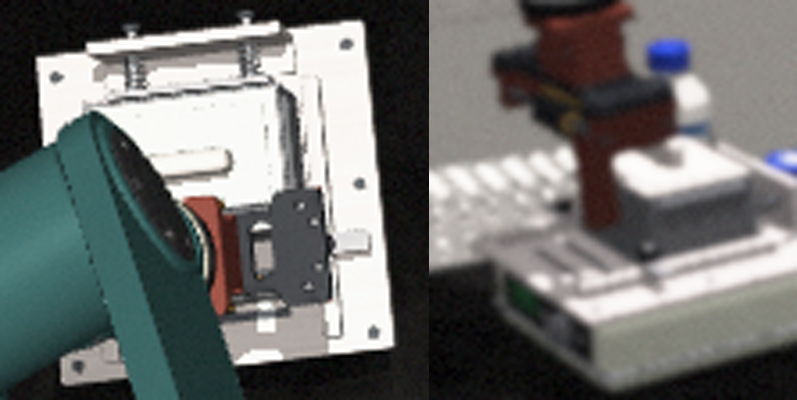

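The box is pressed square against the stop, with the lid on and the fingers at the middle of the front wall. The push is 9.7 N, so I nudge it to about 11 N.

drive_tool(
  travel=[
    [0.001, 0.0001, 0.0005],
    [0.002, 0.0002, 0.001],
    [0.0025, 0.0002, 0.001],
    [0.0025, 0.0002, 0.001],
    [0.0025, 0.0002, 0.001],
    [0.0025, 0.0002, 0.001],
  ],
  delta_rot=[
    [0, 0, 0],
    [0, 0, 0],
    [0, 0, 0],
    [0, 0, 0],
    [0, 0, 0],
    [0, 0, 0],
  ],
)

```text
t: 16.57
tcp_pos: [464.6, 313.7, 102.5]
ee_rot: [-0.159, 3.066, 0.004]
wrist_force: [-9.7, 3.3, 1.7]
width: 0.8
grasp_force: 5.1
```

```bash
python3 f.py
```

```text
16.8667 [464.55 313.73 102.44] [-0.159  3.066  0.004] [-10.31   2.39   1.43] [0.31 0.29 0.2 ]
```

drive_tool(
  travel=[
    [0.001, 0.0005, 0],
    [0.002, 0.001, 0],
    [0.002, 0.001, 0],
    [0.002, 0.001, 0],
    [0.002, 0.001, 0],
    [0.002, 0.001, 0],
  ],
  delta_rot=[
    [0, 0, 0],
    [0, 0, 0],
    [0, 0, 0],
    [0, 0, 0],
    [0, 0, 0],
    [0, 0, 0],
  ],
)

```text
t: 17.37
tcp_pos: [465.1, 314.0, 102.5]
ee_rot: [-0.159, 3.067, 0.003]
wrist_force: [-11.6, 2.1, 3.8]
width: 0.2
grasp_force: 6.0
```

```bash
python3 f.py
```

```text
17.6667 [465.15 314.04 102.46] [-1.600e-01  3.067e+00  3.000e-03] [-12.48   1.62   4.04] [0.62 0.48 0.35]
```

drive_tool(
  travel=[
    [-0.0007, 0, 0],
    [-0.0007, 0, 0],
    [-0.0007, 0, 0],
    [-0.0007, 0, 0],
    [-0.0007, 0, 0],
    [-0.0007, 0, 0],
  ],
  delta_rot=[
    [0, 0, 0],
    [0, 0, 0],
    [0, 0, 0],
    [0, 0, 0],
    [0, 0, 0],
    [0, 0, 0],
  ],
)

```text
t: 18.17
tcp_pos: [465.2, 314.1, 102.5]
ee_rot: [-0.16, 3.066, 0.003]
wrist_force: [-10.5, 2.1, 2.7]
width: 0.7
grasp_force: 5.4
```

```bash
python3 f.py; python3 -c "
from plant import *
F=-state()['wrist_force'][0];print(F)
if 9.5<F<13: print(finish_job())"
```

```text
18.4667 [465.14 314.01 102.46] [-1.590e-01  3.066e+00  3.000e-03] [-10.94   1.58   2.69] [0.5  0.41 0.6 ]
11.556107959476265
the job is handed in; nothing more can be done
None
```

I pressed the lid home level on the box, let go of it, and handed the job in while holding the box square against the sprung stop at about 11 N; no verdict came back.

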